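# Clear the spent kitchen-roll core and hold the tension arm open

## Task

The kitchen roll has run out: lift the bare cardboard core up off the holder's post and put it in the green caddy. Then swing the holder's red-gripped spring arm outward, away from the post, all the way to its stop, and finish while still holding it there with the gripper (do not let go), so that I can drop the new roll on. Leave the new roll, mug, soap bottle and jar as they stand, and do not shove the caddy about.

Things in the scene. Friction and masses are not known exactly. Their poses are not given: they have to be found in the camera images.
- holder: Kitchen-roll holder, fixed. Dark steel base plate 15 mm thick; origin at counter level below the axis of its upright steel post (16 mm diameter, top 125 mm above the counter). z up; the plate reaches 75 mm to -x, 105 mm to +x, 75 mm to either side. Turned up to 46 degrees either way. Two brass pins, 42 mm high, mark the spring arm's two stops.
- tension_pivot (a point): Vertical axis of the spring arm, on the holder, 75 mm from the post in the holder's +x; this point is at counter level. The pivot body stands up to 59 mm above the counter.
- tension_arm (a joint): Angle of the spring arm about the vertical axis at tension_pivot, rad. 0: at rest, grip beside the post. It grows as the arm swings outward (clockwise from above) to the outer stop at 1.0. A spring always drives it back: about 2 N at the grip to start it, about 6.5 N at the outer stop; let go, it snaps back to 0.
- tension_grip (a point): Middle of the red grip sleeve on the upright rod at the spring arm's end, 135 mm above the counter. Sleeve round, 16 mm diameter, 70 mm long (100 to 170 mm high); below it a 10 mm rod down to a flat link at 28 to 36 mm. It circles 80 mm from tension_pivot. In the holder's frame at about x 8, y 44 mm at rest (45 mm from the post's axis), x 76, y 80 mm at the outer stop.
- core: Spent cardboard core: upright tube, 44 mm outside, 37 mm inside diameter, 180 mm long, about 30 g, standing loosely over the post on the base plate (15 mm above the counter, so its top is at 195 mm). Origin at the centre of its lower end, z along the tube. It is stiff.
- core_mid (a point): Middle of the core, on its axis, 90 mm from each end.
- caddy: Green open-topped recycling caddy, 160 x 160 mm outside, 100 mm high, walls and floor 5 mm, 0.8 kg, loose on the counter. Origin at the centre of its underside, z up. The core may stand, lean or lie in it.
- new_roll: New white paper roll standing upright, 110 mm diameter, 200 mm high, origin at the centre of its underside. To be left alone.
- mug: Blue mug, 80 mm diameter, 90 mm high, handle to its +y, origin at the centre of its underside. To be left alone.
- soap: Yellow dish-soap bottle, 60 mm diameter, 180 mm high, origin at the centre of its underside. To be left alone.
- jar: Amber jar, 64 mm diameter, 90 mm high, origin at the centre of its underside. To be left alone.
Not all that is in view belongs to the job. What is shaped like the holder but blue is not meant. Of the things that look like the caddy, take the one that is nearest to the robot's base at the start.

How it is judged:
On the way, in this order (a step that is already met when the one before it is completed fails the run):
1. the core is held by the fingers, its lower end lifted to the top of the post (z of core in the frame of holder above 0.12 m and contact force between the fingers and core above 0.2 N), for 0.1 s.
2. the core is in the caddy, let go (x of core_mid in the frame of caddy between -0.085 and 0.085 m and y of core_mid in the frame of caddy between -0.085 and 0.085 m and z of core_mid in the frame of caddy below 0.11 m and contact force between the fingers and core below 0.05 N), for 0.3 s.
3. the fingers have the spring arm at its outer stop (value of joint tension_arm above 0.92 rad and contact force between the fingers and tension_arm above 2 N), for 0.3 s.
At the end, for the whole second after the job is handed in: The spring arm is at its outer stop (joint above 0.92 of 1.0 rad), still, held there by the fingers (contact over 2 N), and the core is at rest inside the caddy (its middle within 85 mm of the caddy's centre along each caddy side and less than 110 mm above its underside), not touched by the fingers (all of step 2 and all of step 3 and velocity of joint tension_arm between -0.1 and 0.1 rad/s and linear speed of core below 0.05 m/s); the arm keeps its last pose, push and grip.
It fails at once if the new paper roll is shifted more than 30 mm or tipped over (distance of new_roll from where it was at the start of the episode above 0.03 m or angle between new_roll's own z axis and vertical above 0.35 rad).
It fails at once if the mug is shifted more than 30 mm or tipped over (distance of mug from where it was at the start of the episode above 0.03 m or angle between mug's own z axis and vertical above 0.35 rad).
It fails at once if the soap bottle is shifted more than 30 mm or tipped over (distance of soap from where it was at the start of the episode above 0.03 m or angle between soap's own z axis and vertical above 0.35 rad).
It fails at once if the jar is shifted more than 30 mm or tipped over (distance of jar from where it was at the start of the episode above 0.03 m or angle between jar's own z axis and vertical above 0.35 rad).
It fails at once if the caddy is shoved more than 50 mm or tipped (distance of caddy from where it was at the start of the episode above 0.05 m or angle between caddy's own z axis and vertical above 0.35 rad).
It also fails if it takes over 58 s, if anything falls off the work surface, if the arm or the gripper's body presses on something with over 40 N, if the wrist force passes 120 N, or if a joint passes its speed limit or range.

## Robot

A 6-joint arm with a two-finger parallel gripper is mounted at the origin on the work surface. World frame = base frame: x ahead of the robot, y to its left, z up, the work surface at z = 0. Lengths are in m, angles in rad, forces in N, time in s.
With the tool pointing down it reaches from about 0.35 to 0.85 m from the base axis. Payload 8.1 kg.
Tool frame: the origin (TCP) lies between the finger pads; the fingertips stand 14 mm ahead of it and the grasp point (between the pads) lies 5 mm behind it (robot.tcp_to_tips is the z of the fingertips in the tool frame, in m); z points along the fingers, y is the line along which they close (so a half turn about z gives the same grasp; the last joint's range is limited). The gripper opens to 93 mm and grips with 3 to 60 N. Pads are 15 mm wide; open, the fingers measure 128 mm over their backs; the gripper's body (75 mm by 188 mm) begins 65 mm behind the grasp point.
Start: joints at [-1.206, 0.13, 1.488, -0, 1.523, -0.085], TCP at [0.261, -0.54, 0.233] pointing down, gripper open.
Joint ranges: [-2.96, 2.96], [-0.89, 2.26], [0.02, 2.5], [-1.34, 4.48], [0, 2.73], [-2.66, 2.66]. Speed limits (rad/s): [2.39, 2.39, 2.79, 3.14, 3.14, 3.14].

## Interface

Orientations are given as a rotation vector (axis times angle).
In Python, from plant import sensors, read_camera, robot gives the robot as it stands.
- The arm moves only by the tool nudge_tcp, called by a JSON object that holds its "fn" and its "kwargs", one argument or row to a line. Schema: {"type":"object","properties":{"motion":{"type":"object","properties":{"offsets":{"type":"array","items":{"type":"array","items":{"type":"number"},"minItems":5,"maxItems":5},"minItems":1,"maxItems":20}},"additionalProperties":false,"required":["offsets"]},"clamp_n":{"type":"number"},"only":{"type":"string"},"quiet":{"type":"boolean"},"lines":{"type":"string"}},"required":["motion"],"additionalProperties":false}. motion is an object whose key "offsets" holds a list of rows, 1 to 20 of them, each of 5 numbers: the finger opening in m, then dx, dy, dz in m, then a turn about the tool's z in rad; each row shifts and turns the commanded pose from where the row before left it, along the tool's axes as they then stand; what a row does not reach is not made up. A row lasts 1/10 s, in which the tool goes at most 0.05 m and 0.15 rad, less where a joint would pass 70% of its speed; a pose out of reach is approached as far as the arm can. The fingers move at their own pace and stop on an object; clamp_n is the grip in N (left out, the last holds). Time passes only in rows, so rows that do not move let the fingers close. The tool returns the time, the measured TCP pose, the force, the opening and the grip force at its end. only (a regular expression) keeps the lines of the reply that match it, lines (a string "A,B") keeps lines A to B, and quiet returns only ok. Input that does not fit is refused with a message, and nothing moves.
- sensors.read_state(): the state, without advancing time (a new reading comes with each control period).
- read_camera(name): name is "scene" or "top"; returns a dict with "image" (400x640x3 uint8, red, green, blue), "depth" (400x640 float32, m along the optical axis (not along the pixel's ray), 0 where there is no reading), "fx", "fy", "cx", "cy" (pixels), "R" (3x3) and "t" (3): a world point X has camera coordinates R X + t. Camera axes: x right, y down, z forward; pixel columns grow to the right and rows downward; lengths in m; the calibration is good to about 2 mm. A picture is of the moment at which its call begins.
- robot.close_job(): hands the job in; it is judged then, once.
The state is a dict: "t": time; "q": joint angles; "dq": joint speeds; "joint_torque": joint torques, N m; "tool_pos": TCP position; "orientation": TCP orientation; "force": force on the tool from outside, world axes, zero at the start; "wrist_torque": the same for the moment, N m; "opening": finger opening in m; "gripper_force": force on a finger pad.
Only numpy, scipy, OpenCV 4.12 (cv2) and the standard library are available. Lean on these libraries where they do the work, as an engineer would, in place of code of your own. Each camera call takes 0.05 s, during which the arm holds its last target. There are 200 camera calls.

## Working session

There is one attempt and no reset: what is moved stays moved. The work goes in short steps, Python scripts to look and compute and a tool call to move; the robot and the scene stay as the last step left them, time stands still between calls to the robot, and variables do not carry over. Pictures are saved under pics/ and viewed, at most 10 in all, crops included, and the job is handed in when it is done.

```bash
mkdir -p pics; ls
```

Create h.py:
```python
import numpy as np, cv2
from plant import sensors, read_camera, robot
def save(c,n): cv2.imwrite('pics/'+n,cv2.cvtColor(c['image'],cv2.COLOR_RGB2BGR))
def cloud(c):
    v,u=np.mgrid[0:400,0:640]; d=c['depth']
    P=np.stack([(u-c['cx'])/c['fx']*d,(v-c['cy'])/c['fy']*d,d],-1)
    return (P-c['t'])@c['R']
```

Run:
```python
from h import *
for n in('scene','top'):
    c=read_camera(n); save(c,n+'0.png'); np.savez(n+'0.npz',**c)
    print(n,c['fx'],c['R'],c['t'],-c['R'].T@c['t'])
print(sensors.read_state())
```

```text
pics
scene 364.7876566166802 [[-0.67316417  0.7392754  -0.01794107]
 [ 0.53893015  0.47383356 -0.69644529]
 [-0.50636379 -0.478491   -0.71738558]] [ 0.41010355 -0.27537551  1.68050631] [1.27542273 0.63140983 1.02114472]
top 369.94707193101254 [[-0.02901973 -0.99928862  0.02408544]
 [-0.9955028   0.02671921 -0.09088594]
 [ 0.09017774 -0.02661461 -0.99557001]] [-0.0025777   0.62097294  1.45720317] [0.48669821 0.01961512 1.50724757]
{'t': 0.1, 'q': array([-1.20638040e+00,  1.31138686e-01,  1.48917054e+00, -2.43365007e-05,
        1.52297728e+00, -8.54180031e-02]), 'dq': array([-0.00014264, -0.00344259, -0.0040369 ,  0.00087027, -0.00126689,
       -0.00103816]), 'joint_torque': array([ 6.43790190e-04, -5.61343002e+01, -4.93097341e+01,  7.71280308e-02,
        2.91579642e-02, -4.45497437e-05]), 'tool_pos': array([ 0.26071731, -0.53985247,  0.23166055]), 'orientation': array([-3.06083190e+00, -7.00283475e-01,  4.07556181e-04]), 'force': array([ 0.17811281,  0.24488218, -0.15898857]), 'wrist_torque': array([ 0.01196997, -0.00498078,  0.00633449]), 'gripper_force': 0.0, 'opening': 0.09316511943148979}
```

View pics/scene0.png

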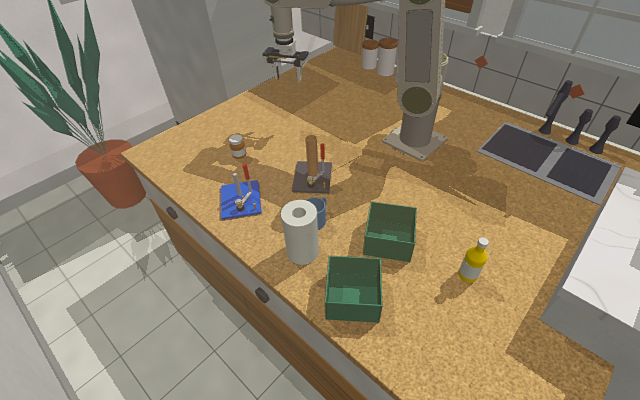

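View pics/top0.png

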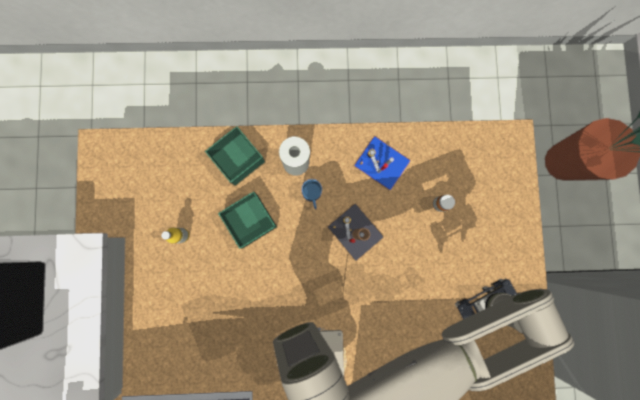

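The scene view shows the dark holder with the core at about (312,170) and the blue decoy at (240,200). The top view shows the dark holder at (355,232) and the blue one at (382,162). There are two green caddies, at top (248,220) and (236,156). The one at (248,220) is nearer the base (about (310,350)), so that is the one meant. I'll measure these and check them in a crop.

Run:
```python
from h import *
D={n:dict(np.load(n+'0.npz')) for n in('scene','top')}
for n,c in D.items():
    P=cloud(c); hsv=cv2.cvtColor(c['image'],cv2.COLOR_RGB2HSV); H,S,V=[hsv[...,i].astype(int) for i in range(3)]
    ok=c['depth']>0
    inside=ok&(P[...,0]>.2)&(P[...,0]<1.1)&(abs(P[...,1])<.75)
    # things above the counter: blobs
    green=inside&(H>60)&(H<95)&(S>70)&(P[...,2]<.13)
    red=inside&((H<6)|(H>174))&(S>150)&(P[...,2]>.06)&(P[...,2]<.2)
    dark=inside&(S<80)&(V<110)&(P[...,2]>.008)&(P[...,2]<.022)
    core=inside&(P[...,2]>.05)&(P[...,2]<.21)&(H>4)&(H<20)&(S>80)&~red
    for nm,m in dict(green=green,red=red,dark=dark,core=core).items():
        k,l,st,ce=cv2.connectedComponentsWithStats(m.astype(np.uint8))
        for i in range(1,k):
            if st[i,4]<12: continue
            p=P[l==i]; print(n,nm,st[i],'mean',p.mean(0).round(3),'min',np.percentile(p,2,0).round(3),'max',np.percentile(p,98,0).round(3))
            if nm=='green':
                r=p[p[:,2]>.094]
                if len(r)>10: print('   rim rect',cv2.minAreaRect(r[:,:2].astype(np.float32)))
            if nm=='dark' and st[i,4]>100: print('   rect',cv2.minAreaRect(p[:,:2].astype(np.float32)))
            if nm=='core':
                r=p[p[:,2]>.188]; 
                if len(r): print('   top',len(r),r.mean(0),cv2.minEnclosingCircle(r[:,:2].astype(np.float32)))
# tall things in top
c=D['top'];P=cloud(c)
m=(c['depth']>0)&(P[...,2]>.07)&(P[...,2]<.22)&(P[...,0]>.25)&(P[...,0]<1.05)&(abs(P[...,1])<.7)
k,l,st,ce=cv2.connectedComponentsWithStats(m.astype(np.uint8))
for i in range(1,k):
    if st[i,4]>15: p=P[l==i]; print('tall',st[i],p.min(0).round(3),p.max(0).round(3))
a=cv2.resize(D['top']['image'][190:275,200:400],(800,340),interpolation=cv2.INTER_CUBIC)
b=cv2.resize(D['scene']['image'][125:205,200:400],(640,256),interpolation=cv2.INTER_CUBIC)
b=np.hstack([b,np.zeros((256,160,3),np.uint8)])
cv2.imwrite('pics/crop.png',np.vstack([a,b])[...,::-1])
```

```text
scene green [365 202  51  42 259] mean [0.57  0.242 0.053] min [0.473 0.148 0.001] max [0.655 0.347 0.102]
   rim rect ((0.5584637522697449, 0.24844902753829956), (0.15427961945533752, 0.15823176503181458), 31.415884017944336)
scene green [ 325  256   57   53 1088] mean [0.809 0.294 0.03 ] min [0.722 0.204 0.001] max [0.903 0.387 0.102]
   rim rect ((0.8089193105697632, 0.29396873712539673), (0.15923625230789185, 0.15807867050170898), 37.66567611694336)
scene green [343 313  36  10  87] mean [0.858 0.359 0.014] min [0.824 0.323 0.001] max [0.887 0.402 0.041]
scene green [326 315  16   5  35] mean [0.905 0.299 0.01 ] min [0.891 0.282 0.   ] max [0.918 0.318 0.022]
scene red [243 163   7  17  50] mean [ 0.74  -0.273  0.141] min [ 0.733 -0.282  0.105] max [ 0.745 -0.269  0.172]
scene dark [292 162  40  31 717] mean [ 0.517 -0.166  0.014] min [ 0.407 -0.266  0.009] max [ 0.6  -0.08  0.02]
   rect ((0.5012691020965576, -0.17411339282989502), (0.1782565861940384, 0.14765092730522156), 38.63391876220703)
scene dark [318 162   4  11  38] mean [ 0.439 -0.19   0.015] min [ 0.416 -0.213  0.011]
[... 2884 characters left out ...]
25 ] ((0.48490965366363525, -0.1829506903886795), 0.02029375545680523)
tall [205 126  59  58 392] [0.696 0.18  0.07 ] [0.917 0.4   0.107]
tall [279 137  31  36 853] [0.732 0.001 0.07 ] [0.841 0.109 0.208]
tall [380 158  14  13  63] [ 0.726 -0.32   0.076] [ 0.77  -0.273  0.175]
tall [302 179  20  29  98] [ 0.595 -0.043  0.07 ] [0.702 0.032 0.095]
tall [218 192  58  57 350] [0.445 0.137 0.071] [0.657 0.352 0.109]
tall [439 195  16  15 181] [ 0.571 -0.559  0.072] [ 0.626 -0.503  0.099]
tall [162 228  23  16 279] [0.471 0.487 0.07 ] [0.528 0.541 0.185]
tall [354 228  17  13 154] [ 0.463 -0.207  0.071] [ 0.506 -0.162  0.2  ]
tall [349 239   7   4  23] [ 0.456 -0.156  0.107] [ 0.468 -0.141  0.173]
```

View pics/crop.png

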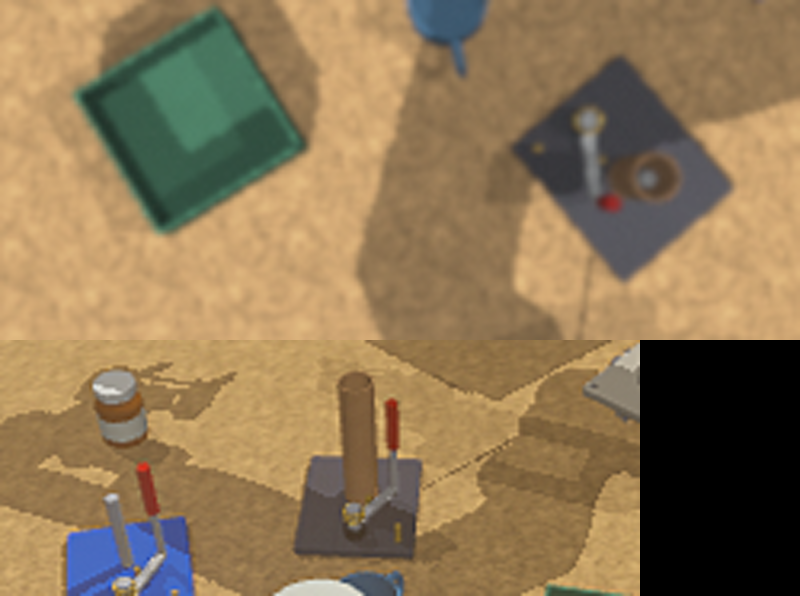

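The crop confirms the targets. The dark holder has its core at top-crop (655,178), the pivot at (590,120) and the red grip at (610,203). The caddy nearer the base is at crop (190,120).

Holder yaw is about 38.6°, with the post at (0.486,-0.184). The predicted grip at rest is (0.465,-0.145), against (0.464,-0.147) measured. I'll turn the tool first so the fingers close along holder x, clear of the grip.

Add to h.py:
```python
from scipy.spatial.transform import Rotation as Ro
def to(x,y,z,phi=None):
    s=sensors.read_state(); R=Ro.from_rotvec(s['orientation']).as_matrix()
    print('tool delta',(R.T@(np.array([x,y,z])-s['tool_pos'])).round(4),'phi y deg',np.degrees(np.arctan2(R[1,1],R[0,1])).round(1),'zdir',R[:,2].round(3),'pos',s['tool_pos'].round(4),'q',s['q'].round(2))
```

```text
(no output)
```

{"fn": "nudge_tcp", "kwargs": {
  "motion": {"offsets":[[0.093, 0, 0, -0.005, -0.15], [0.093, 0, 0, -0.005, -0.15], [0.093, 0, 0, -0.005, -0.15], [0.093, 0, 0, -0.005, -0.15], [0.093, 0, 0, -0.005, -0.15], [0.093, 0, 0, -0.005, -0.15], [0.093, 0, 0, -0.005, -0.15], [0.093, 0, 0, -0.005, -0.15], [0.093, 0, 0, 0, -0.15], [0.093, 0, 0, 0, -0.15], [0.093, 0, 0, 0, -0.15], [0.093, 0, 0, 0, -0.08], [0.093, 0, 0, 0, 0], [0.093, 0, 0, 0, 0]]},
  "clamp_n": 8
}}

```text
t: 1.5
tool_pos: [0.2608, -0.5402, 0.2722]
orientation: [-1.457, -2.783, -0.001]
force: [-0.2, -0.5, 0.4]
opening: 0.0934
gripper_force: 0.0
```

```bash
python3 -c "
from h import *
to(.486,-.1835,.27)"
```

```text
tool delta [0.1648 0.3883 0.0024] phi y deg 34.7 zdir [-0.     0.001 -1.   ] pos [ 0.2608 -0.5402  0.2722] q [-1.21  0.12  1.43 -0.    1.59 -1.81]
```

{"fn": "nudge_tcp", "kwargs": {
  "motion": {"offsets":[[0.093, 0.0165, 0.0388, 0, 0], [0.093, 0.0165, 0.0388, 0, 0], [0.093, 0.0165, 0.0388, 0, 0], [0.093, 0.0165, 0.0388, 0, 0], [0.093, 0.0165, 0.0388, 0, 0], [0.093, 0.0165, 0.0388, 0, 0], [0.093, 0.0165, 0.0388, 0, 0], [0.093, 0.0165, 0.0388, 0, 0], [0.093, 0.0165, 0.0388, 0, 0], [0.093, 0.0165, 0.0388, 0, 0], [0.093, 0, 0, 0, 0], [0.093, 0, 0, 0, 0]]}
}}

```text
t: 2.7
tool_pos: [0.485, -0.1823, 0.2725]
orientation: [-1.452, -2.786, 0.001]
force: [1.1, 0.3, -0.7]
opening: 0.0926
gripper_force: 0.0
```

Run:
```python
from h import *
to(.486,-.1835,.172)
c=read_camera('scene'); save(c,'s1.png')
cv2.imwrite('pics/s1c.png',cv2.resize(c['image'][60:220,200:420],(660,480))[...,::-1])
```

```text
tool delta [-0.0016  0.0002  0.1005] phi y deg 34.9 zdir [-0. -0. -1.] pos [ 0.485  -0.1823  0.2725] q [-0.46 -0.11  1.65 -0.    1.59 -1.07]
```

View pics/s1c.png

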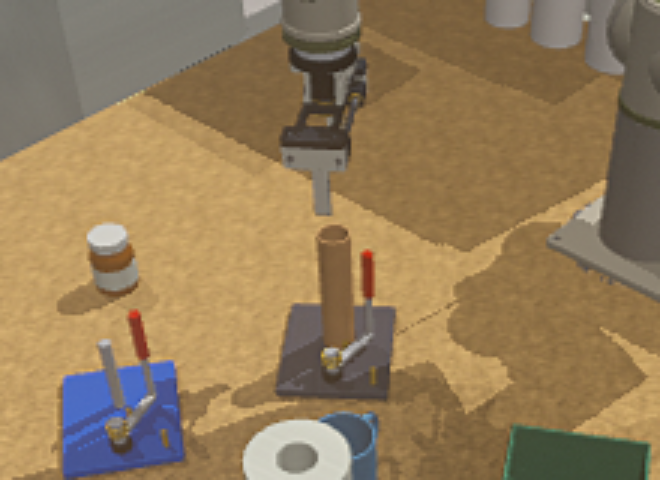

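The finger at crop (322,213) sits above the core top at (334,232). That offset matches the near finger's own offset, seen 11° off the closing line. The red grip at (367,275) is clear to the side, so I'll descend and grip.

{"fn": "nudge_tcp", "kwargs": {
  "motion": {"offsets":[[0.093, -0.0016, 0, 0.02, 0], [0.093, 0, 0, 0.02, 0], [0.093, 0, 0, 0.02, 0], [0.093, 0, 0, 0.02, 0], [0.093, 0, 0, 0.02, 0], [0.093, 0, 0, 0, 0], [0.03, 0, 0, 0, 0], [0.03, 0, 0, 0, 0], [0.03, 0, 0, 0, 0], [0.03, 0, 0, 0, 0], [0.03, 0, 0, 0, 0], [0.03, 0, 0, 0, 0], [0.03, 0, 0, 0, 0], [0.03, 0, 0, 0, 0]]},
  "clamp_n": 10
}}

```text
t: 4.15
tool_pos: [0.4857, -0.1843, 0.1727]
orientation: [1.453, 2.785, 0.0]
force: [-1.0, 0.9, -0.4]
opening: 0.0429
gripper_force: 10.0
```

{"fn": "nudge_tcp", "kwargs": {
  "motion": {"offsets":[[0.03, 0, 0, -0.01, 0], [0.03, 0, 0, -0.02, 0], [0.03, 0, 0, -0.02, 0], [0.03, 0, 0, -0.02, 0], [0.03, 0, 0, -0.02, 0], [0.03, 0, 0, -0.02, 0], [0.03, 0, 0, -0.02, 0], [0.03, 0, 0, -0.02, 0], [0.03, 0, 0, -0.02, 0], [0.03, 0, 0, -0.02, 0], [0.03, 0, 0, 0, 0], [0.03, 0, 0, 0, 0]]}
}}

```text
t: 5.35
tool_pos: [0.4858, -0.1844, 0.3628]
orientation: [1.453, 2.784, -0.0]
force: [-0.2, -0.0, -0.3]
opening: 0.043
gripper_force: 10.0
```

Run:
```python
from h import *
to(.555,.2455,.36)
c=read_camera('scene'); cv2.imwrite('pics/s2c.png',cv2.resize(c['image'][60:220,200:420],(660,480))[...,::-1])
```

```text
tool delta [0.313  0.3027 0.0027] phi y deg 34.9 zdir [ 0.001 -0.    -1.   ] pos [ 0.4858 -0.1844  0.3628] q [-0.46 -0.1   1.49 -0.    1.75 -1.07]
```

View pics/s2c.png

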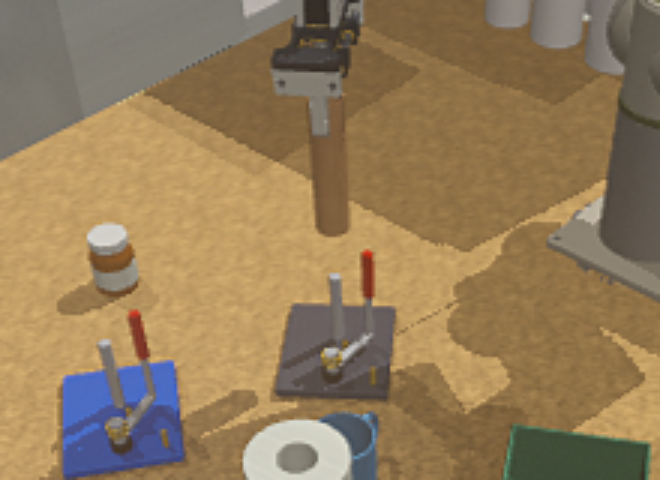

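The core is held upright, with its lower end at crop (332,232), clear of the post and the grip. Next I'll move it over the caddy and lower it in.

{"fn": "nudge_tcp", "kwargs": {
  "motion": {"offsets":[[0.03, 0.015, 0.015, 0, 0], [0.03, 0.027, 0.026, 0, 0], [0.03, 0.027, 0.026, 0, 0], [0.03, 0.027, 0.026, 0, 0], [0.03, 0.027, 0.026, 0, 0], [0.03, 0.027, 0.026, 0, 0], [0.03, 0.027, 0.026, 0, 0], [0.03, 0.027, 0.026, 0, 0], [0.03, 0.027, 0.026, 0, 0], [0.03, 0.027, 0.026, 0, 0], [0.03, 0.027, 0.026, 0, 0], [0.03, 0.027, 0.026, 0, 0], [0.03, 0, 0, 0, 0], [0.03, 0, 0, 0, 0], [0.03, 0, 0, 0, 0]]}
}}

```text
t: 6.9
tool_pos: [0.5538, 0.2429, 0.3617]
orientation: [-1.453, -2.784, 0.002]
force: [0.3, -0.4, -0.1]
opening: 0.0428
gripper_force: 10.0
```

Run:
```python
from h import *
to(.555,.2455,.17)
c=read_camera('scene'); cv2.imwrite('pics/s3c.png',cv2.resize(c['image'][60:300,260:560],(700,560))[...,::-1])
```

```text
tool delta [0.0015 0.0028 0.1917] phi y deg 34.9 zdir [-0.001 -0.001 -1.   ] pos [0.5538 0.2429 0.3617] q [ 0.33  0.13  1.26 -0.    1.76 -0.28]
```

View pics/s3c.png

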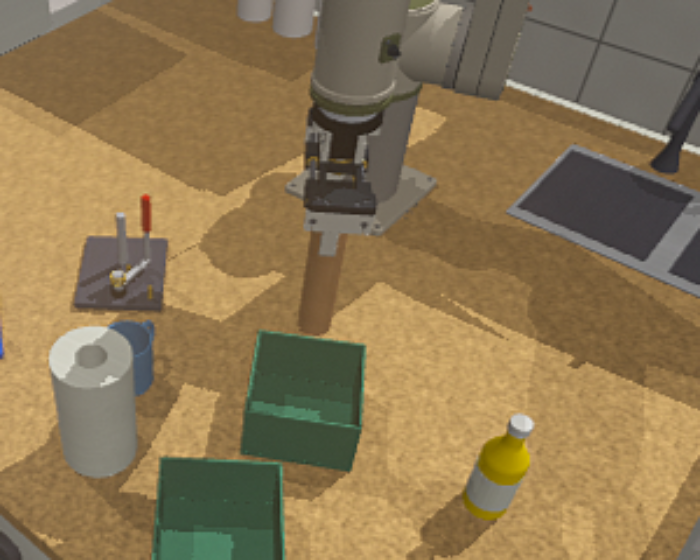

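The core is upright over the nearer caddy, with its lower end at crop (315,325); the apparent lean is perspective. I'll lower it to about 5 mm above the caddy floor, release, and raise.

{"fn": "nudge_tcp", "kwargs": {
  "motion": {"offsets":[[0.03, 0, 0.003, 0.015, 0], [0.03, 0, 0, 0.02, 0], [0.03, 0, 0, 0.02, 0], [0.03, 0, 0, 0.02, 0], [0.03, 0, 0, 0.02, 0], [0.03, 0, 0, 0.02, 0], [0.03, 0, 0, 0.02, 0], [0.03, 0, 0, 0.02, 0], [0.03, 0, 0, 0.02, 0], [0.03, 0, 0, 0.0165, 0], [0.03, 0, 0, 0, 0], [0.03, 0, 0, 0, 0], [0.093, 0, 0, 0, 0], [0.093, 0, 0, 0, 0], [0.093, 0, 0, 0, 0], [0.093, 0, 0, 0, 0], [0.093, 0, 0, 0, 0], [0.093, 0, 0, 0, 0]]}
}}

```text
t: 8.75
tool_pos: [0.5566, 0.2455, 0.1712]
orientation: [1.453, 2.785, 0.0]
force: [-0.2, 0.7, 0.3]
opening: 0.0864
gripper_force: 0.0
```

{"fn": "nudge_tcp", "kwargs": {
  "motion": {"offsets":[[0.093, 0, 0, -0.02, 0], [0.093, 0, 0, -0.03, 0], [0.093, 0, 0, -0.03, 0], [0.093, 0, 0, -0.03, 0], [0.093, 0, 0, -0.03, 0], [0.093, 0, 0, 0, 0], [0.093, 0, 0, 0, 0], [0.093, 0, 0, 0, 0]]}
}}

```text
t: 9.55
tool_pos: [0.556, 0.2453, 0.3095]
orientation: [-1.453, -2.784, 0.003]
force: [-0.3, -0.3, -0.2]
opening: 0.0929
gripper_force: 0.0
```

Run:
```python
from h import *
# target: above the grip at rest
c=read_camera('scene'); P=cloud(c); hsv=cv2.cvtColor(c['image'],cv2.COLOR_RGB2HSV).astype(int)
m=(c['depth']>0)&((hsv[...,0]<6)|(hsv[...,0]>174))&(hsv[...,1]>120)&(P[...,2]>.1)&(P[...,2]<.18)&(P[...,0]<.6)&(P[...,0]>.35)&(abs(P[...,1])<.3)
print('red',m.sum(),np.median(P[m],0))
to(.465,-.1455,.3)
cv2.imwrite('pics/s4c.png',cv2.resize(c['image'][60:300,260:560],(700,560))[...,::-1])
```

```text
red 8 [ 0.46712424 -0.14419263  0.16867988]
tool delta [-0.2685 -0.298   0.0098] phi y deg 34.9 zdir [-0.003 -0.001 -1.   ] pos [0.5559 0.2452 0.3091] q [ 0.33  0.14  1.34  0.    1.66 -0.28]
```

View pics/s4c.png

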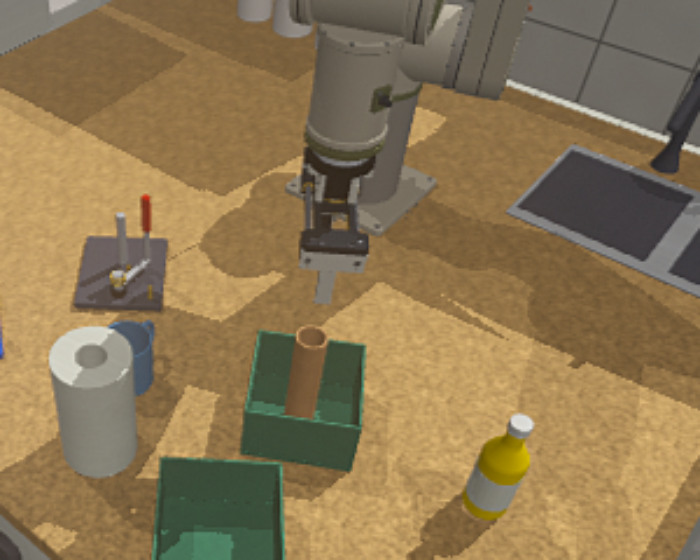

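The core stands in the caddy at crop (305,375) and the caddy has not moved. Next is the spring arm. I'll grip the sleeve at grasp height 0.15 so the tips, at 0.131, stay above the post top.

{"fn": "nudge_tcp", "kwargs": {
  "motion": {"offsets":[[0.093, -0.0224, -0.0248, 0, 0], [0.093, -0.0224, -0.0248, 0, 0], [0.093, -0.0224, -0.0248, 0, 0], [0.093, -0.0224, -0.0248, 0, 0], [0.093, -0.0224, -0.0248, 0, 0], [0.093, -0.0224, -0.0248, 0, 0], [0.093, -0.0224, -0.0248, 0, 0], [0.093, -0.0224, -0.0248, 0, 0], [0.093, -0.0224, -0.0248, 0, 0], [0.093, -0.0224, -0.0248, 0, 0], [0.093, -0.0224, -0.0248, 0, 0], [0.093, -0.0224, -0.0248, 0, 0], [0.093, 0, 0, 0, 0], [0.093, 0, 0, 0, 0], [0.093, 0, 0, 0, 0]]}
}}

```text
t: 11.1
tool_pos: [0.4661, -0.1445, 0.3103]
orientation: [-1.452, -2.784, -0.0]
force: [0.2, 0.7, 0.6]
opening: 0.0931
gripper_force: 0.0
```

Run:
```python
from h import *
for n in('top','scene'):
    c=read_camera(n); P=cloud(c); hsv=cv2.cvtColor(c['image'],cv2.COLOR_RGB2HSV).astype(int)
    m=(c['depth']>0)&((hsv[...,0]<8)|(hsv[...,0]>172))&(hsv[...,1]>120)&(P[...,2]>.1)&(P[...,2]<.18)&(P[...,0]<.6)&(P[...,0]>.35)&(abs(P[...,1])<.3)
    if m.any(): print(n,m.sum(),P[m].min(0),P[m].max(0),np.median(P[m],0))
to(.465,-.1455,.145)
```

```text
scene 36 [ 0.46290659 -0.14874983  0.10402929] [ 0.47502436 -0.13807903  0.17124088] [ 0.4689924  -0.14171468  0.14617834]
tool delta [-0.0004 -0.0018  0.1658] phi y deg 35.0 zdir [-0.     0.001 -1.   ] pos [ 0.4664 -0.1442  0.3108] q [-0.41 -0.19  1.66  0.    1.67 -1.02]
```

{"fn": "nudge_tcp", "kwargs": {
  "motion": {"offsets":[[0.093, 0, -0.0015, 0.02, 0], [0.093, 0, 0, 0.025, 0], [0.093, 0, 0, 0.025, 0], [0.093, 0, 0, 0.025, 0], [0.093, 0, 0, 0.025, 0], [0.093, 0, 0, 0.025, 0], [0.093, 0, 0, 0.02, 0], [0.093, 0, 0, 0, 0], [0.093, 0, 0, 0, 0], [0.005, 0, 0, 0, 0], [0.005, 0, 0, 0, 0], [0.005, 0, 0, 0, 0], [0.005, 0, 0, 0, 0], [0.005, 0, 0, 0, 0], [0.005, 0, 0, 0, 0], [0.005, 0, 0, 0, 0], [0.005, 0, 0, 0, 0], [0.005, 0, 0, 0, 0], [0.005, 0, 0, 0, 0], [0.005, 0, 0, 0, 0]]},
  "clamp_n": 30
}}

```text
t: 13.2
tool_pos: [0.4639, -0.1466, 0.1461]
orientation: [-1.453, -2.784, 0.003]
force: [-7.5, -2.4, 3.8]
opening: 0.0154
gripper_force: 30.0
```

Run:
```python
from h import *
s=sensors.read_state(); p=s['tool_pos']; print(s['force'],s['opening'])
th=np.radians(38.6); 
R=Ro.from_rotvec(s['orientation']).as_matrix()
piv=np.array([.4865,-.1845])+.075*np.array([np.cos(th),np.sin(th)]); r=p[:2]-piv; print('r',np.hypot(*r))
prev=p.copy()
for a in np.arange(.1,1.11,.1):
    c,si=np.cos(-a),np.sin(-a); n=np.append(piv+np.array([[c,-si],[si,c]])@r,p[2]); print(round(a,1),n.round(4),(R.T@(n-prev)).round(4)); prev=n
```

```text
[-7.48373651 -2.44542496  3.81232875] 0.015420197000182967
r 0.08171432433601265
0.1 [ 0.4634 -0.1385  0.1461] [ 0.007   0.0043 -0.    ]
0.2 [ 0.4637 -0.1303  0.1461] [ 0.0065  0.0049 -0.    ]
0.3 [ 0.4649 -0.1222  0.1461] [ 0.006   0.0056 -0.    ]
0.4 [ 0.4668 -0.1143  0.1461] [ 0.0054  0.0061 -0.    ]
0.5 [ 0.4696 -0.1066  0.1461] [ 0.0048  0.0066 -0.    ]
0.6 [ 0.473  -0.0992  0.1461] [ 0.0041  0.0071 -0.    ]
0.7 [ 0.4772 -0.0922  0.1461] [ 0.0033  0.0075 -0.    ]
0.8 [ 0.4821 -0.0857  0.1461] [ 0.0026  0.0078 -0.    ]
0.9 [ 0.4876 -0.0796  0.1461] [ 0.0018  0.008  -0.    ]
1.0 [ 0.4937 -0.0742  0.1461] [ 0.001   0.0081 -0.    ]
1.1 [ 0.5003 -0.0694  0.1461] [ 0.0002  0.0082 -0.    ]
```

The sleeve is gripped (opening 15.4 mm, radius to pivot 81.7 mm against the given 80). I'll swing halfway along the arc and check the forces.

{"fn": "nudge_tcp", "kwargs": {
  "motion": {"offsets":[[0.005, 0.0035, 0.0021, 0, 0], [0.005, 0.0035, 0.0022, 0, 0], [0.005, 0.0033, 0.0024, 0, 0], [0.005, 0.0032, 0.0025, 0, 0], [0.005, 0.003, 0.0028, 0, 0], [0.005, 0.003, 0.0028, 0, 0], [0.005, 0.0027, 0.003, 0, 0], [0.005, 0.0027, 0.0031, 0, 0], [0.005, 0.0024, 0.0033, 0, 0], [0.005, 0.0024, 0.0033, 0, 0], [0.005, 0, 0, 0, 0], [0.005, 0, 0, 0, 0]]},
  "clamp_n": 40
}}

```text
t: 14.4
tool_pos: [0.468, -0.1063, 0.146]
orientation: [-1.451, -2.78, 0.005]
force: [-16.6, -2.0, 10.3]
opening: 0.0155
gripper_force: 40.0
```

Run:
```python
from h import *
to(.4937,-.0742,.146)
c=read_camera('scene'); P=cloud(c); hsv=cv2.cvtColor(c['image'],cv2.COLOR_RGB2HSV).astype(int)
m=(c['depth']>0)&((hsv[...,0]<8)|(hsv[...,0]>172))&(hsv[...,1]>120)&(P[...,2]>.09)&(P[...,2]<.18)&(P[...,0]<.6)&(P[...,0]>.35)&(abs(P[...,1])<.3)
if m.any(): print(m.sum(),np.median(P[m],0))
```

```text
tool delta [ 0.0116  0.0394 -0.0002] phi y deg 34.9 zdir [-0.006 -0.    -1.   ] pos [ 0.468  -0.1063  0.146 ] q [-0.33 -0.13  1.91 -0.    1.37 -0.94]
17 [ 0.47543114 -0.10380515  0.11422878]
```

The arm is swinging. The -16.6 N in x is radial misfit, with the true arc about 3 mm further toward -x. I'll relax that and continue.

{"fn": "nudge_tcp", "kwargs": {
  "motion": {"offsets":[[0.005, 0.0017, -0.0025, 0, 0], [0.005, 0, 0, 0, 0], [0.005, 0, 0, 0, 0]]},
  "clamp_n": 40
}}

```text
t: 14.75
tool_pos: [0.4673, -0.107, 0.146]
orientation: [1.454, 2.784, -0.002]
force: [1.0, -5.2, -1.5]
opening: 0.0155
gripper_force: 40.0
```

{"fn": "nudge_tcp", "kwargs": {
  "motion": {"offsets":[[0.005, 0.002, 0.0035, 0, 0], [0.005, 0.002, 0.0036, 0, 0], [0.005, 0.0018, 0.0037, 0, 0], [0.005, 0.0016, 0.0038, 0, 0], [0.005, 0, 0, 0, 0], [0.005, 0, 0, 0, 0]]}
}}

```text
t: 15.35
tool_pos: [0.4739, -0.0921, 0.146]
orientation: [-1.452, -2.783, 0.003]
force: [-8.8, -2.6, 4.9]
opening: 0.0153
gripper_force: 40.0
```

```bash
python3 -c "
from h import *
to(.4937,-.0742,.146)"
```

```text
tool delta [ 0.0034  0.0265 -0.0001] phi y deg 34.9 zdir [-0.003 -0.001 -1.   ] pos [ 0.4739 -0.0921  0.146 ] q [-0.3  -0.13  1.91 -0.    1.37 -0.91]
```

{"fn": "nudge_tcp", "kwargs": {
  "motion": {"offsets":[[0.005, 0.0016, 0.003, 0, 0], [0.005, 0.0015, 0.0038, 0, 0], [0.005, 0.0013, 0.0039, 0, 0], [0.005, 0.001, 0.004, 0, 0], [0.005, 0.0008, 0.004, 0, 0], [0.005, 0, 0, 0, 0], [0.005, 0, 0, 0, 0]]}
}}

```text
t: 16.05
tool_pos: [0.4853, -0.0759, 0.146]
orientation: [-1.452, -2.782, 0.003]
force: [-10.2, -1.5, 7.6]
opening: 0.0152
gripper_force: 40.0
```

```bash
python3 -c "
from h import *
to(.491,-.0745,.146)"
```

```text
tool delta [-0.0021  0.0054 -0.0001] phi y deg 34.9 zdir [-0.004  0.    -1.   ] pos [ 0.4853 -0.0759  0.146 ] q [-0.26 -0.1   1.89 -0.    1.36 -0.87]
```

{"fn": "nudge_tcp", "kwargs": {
  "motion": {"offsets":[[0.005, 0, 0.003, 0, 0], [0.005, 0, 0.003, 0, 0], [0.005, 0, 0, 0, 0], [0.005, 0, 0, 0, 0]]}
}}

```text
t: 16.45
tool_pos: [0.4896, -0.0717, 0.146]
orientation: [-1.451, -2.78, 0.002]
force: [-14.3, 3.6, 11.0]
opening: 0.0154
gripper_force: 40.0
```

{"fn": "nudge_tcp", "kwargs": {
  "motion": {"offsets":[[0.005, -0.0003, 0.003, 0, 0], [0.005, 0, 0, 0, 0], [0.005, 0, 0, 0, 0]]}
}}

```text
t: 16.75
tool_pos: [0.4914, -0.0706, 0.1459]
orientation: [-1.45, -2.779, 0.004]
force: [-20.3, 2.6, 13.6]
opening: 0.0153
gripper_force: 40.0
```

Run:
```python
from h import *
to(.491,-.0745,.146)
for n in('scene','top'):
    c=read_camera(n); P=cloud(c); hsv=cv2.cvtColor(c['image'],cv2.COLOR_RGB2HSV).astype(int)
    if n=='scene':
        cv2.imwrite('pics/s5c.png',cv2.resize(c['image'][100:220,270:430],(800,600),interpolation=cv2.INTER_CUBIC)[...,::-1])
```

```text
tool delta [-0.003  -0.0025 -0.0001] phi y deg 34.9 zdir [-0.008  0.001 -1.   ] pos [ 0.4914 -0.0706  0.1459] q [-0.25 -0.09  1.87 -0.    1.37 -0.85]
```

View pics/s5c.png

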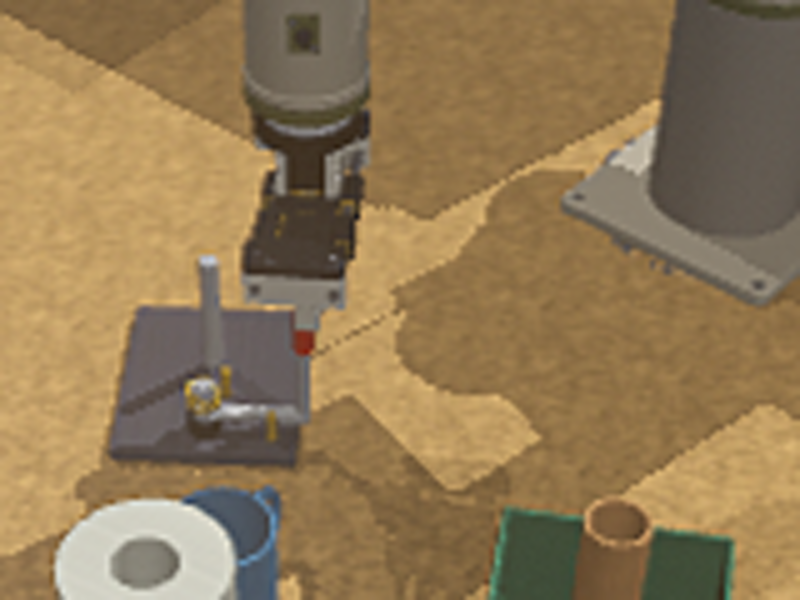

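The link at crop (250,412) is at or nearly at the outer pin (270,425), and the core is in the caddy. I'll relax the radial load (+tool x), then push a little further to be sure of the stop.

{"fn": "nudge_tcp", "kwargs": {
  "motion": {"offsets":[[0.005, 0.003, 0, 0, 0], [0.005, 0, 0, 0, 0], [0.005, 0, 0, 0, 0]]}
}}

```text
t: 17.15
tool_pos: [0.4911, -0.0703, 0.1458]
orientation: [-1.453, -2.783, 0.007]
force: [-9.6, -9.9, 4.6]
opening: 0.0153
gripper_force: 40.0
```

{"fn": "nudge_tcp", "kwargs": {
  "motion": {"offsets":[[0.005, 0, 0.002, 0, 0], [0.005, 0, 0, 0, 0], [0.005, 0, 0, 0, 0]]}
}}

```text
t: 17.45
tool_pos: [0.4915, -0.07, 0.1458]
orientation: [-1.453, -2.781, 0.011]
force: [-17.4, -12.8, 9.5]
opening: 0.0156
gripper_force: 40.0
```

{"fn": "nudge_tcp", "kwargs": {
  "motion": {"offsets":[[0.005, 0, 0.002, 0, 0], [0.005, 0, 0, 0, 0], [0.005, 0, 0, 0, 0]]}
}}

```text
t: 17.75
tool_pos: [0.4919, -0.0697, 0.1458]
orientation: [-1.453, -2.779, 0.015]
force: [-24.8, -16.5, 13.4]
opening: 0.0151
gripper_force: 40.0
```

Pushing 2 mm now moves the tool only 0.5 mm and adds about 8 N, so the arm is on its stop. The chord from rest is 82 mm, against 77 mm expected for 1.0 rad. I'll ease off slightly, hold, check and hand in.

{"fn": "nudge_tcp", "kwargs": {
  "motion": {"offsets":[[0.005, 0, -0.0015, 0, 0], [0.005, 0, 0, 0, 0], [0.005, 0, 0, 0, 0], [0.005, 0, 0, 0, 0], [0.005, 0, 0, 0, 0], [0.005, 0, 0, 0, 0]]}
}}

```text
t: 18.35
tool_pos: [0.4916, -0.0699, 0.1458]
orientation: [-1.453, -2.78, 0.012]
force: [-19.4, -14.3, 10.3]
opening: 0.0153
gripper_force: 40.0
```

Run:
```python
from h import *
c=read_camera('top'); P=cloud(c)
m=(c['depth']>0)&(P[...,2]>.12)&(P[...,2]<.2)&(abs(P[...,0]-.555)<.09)&(abs(P[...,1]-.245)<.09)
print('core top',m.sum(),P[m].mean(0)); s=sensors.read_state(); print(s['force'],s['opening'],s['gripper_force'],abs(s['dq']).max())
print(robot.close_job())
```

```text
core top 99 [0.55615964 0.24327362 0.1640595 ]
[-19.75414401 -14.65392106  10.56330699] 0.015215389168216851 40.00545412302017 0.0018133752356702462
the job is handed in; nothing more can be done
None
```

The core is standing in the green caddy nearest the robot, and the gripper is holding the spring arm against its outer stop; the job is handed in at about 18 s, with no verdict returned.

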